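Put the type holder away in its case and lower the heavy lid

ROBOT

A 7-joint arm with a two-finger parallel gripper is mounted at the origin on a cart in front of the work surface, level with it; the furniture and walls round the work are solid. World frame = base frame: x ahead of the robot, y to its left, z up, the work surface at z = 0. Lengths are in m, angles in rad, forces in N, time in s.
With the tool pointing down it reaches from about 0.4 to 0.85 m from the base axis. Payload 10.4 kg.
Tool frame: the origin (TCP) lies on the centre line of the jaws, within the pads' length; the fingertips stand 8 mm ahead of it and the grasp point (between the pads) lies 11 mm behind it (r.finger_overhang is the distance from the TCP to the fingertips, in m); z points along the fingers, y is the line along which they close (so a half turn about z gives the same grasp; the last joint's range is limited). The gripper opens to 87 mm and grips with 3 to 60 N. Pads are 19 mm wide; open, the fingers measure 117 mm over their backs; the gripper's body (75 mm by 190 mm) begins 51 mm behind the grasp point.
Start: joints at [1.166, 0.332, -0.065, 1.46, 0.022, 1.35, -0.088], TCP at [0.233, -0.58, 0.231] pointing down, gripper open.
Joint ranges: [-2.6, 2.6], [-0.5, 2.12], [-1.47, 1.34], [0.16, 2.42], [-1.27, 4.41], [0.06, 2.06], [-2.6, 2.6]. Speed limits (rad/s): [2.22, 2.22, 2.79, 2.79, 3.14, 3.14, 3.14].

INTERFACE

Orientations are given as a unit quaternion [x, y, z, w].
In Python, from bench import r, vision gives the robot as it stands.
- The arm moves only by the tool drive_tool, never from a script. Its argument "series" is a list of rows, each a list of 2 entries, a list of its own where there are three numbers: the shift along the world's x, y, z in cm, then the turn about the world's z in degrees. A call has exactly 10 rows; each row shifts and turns the commanded pose from where the row before left it; what a row does not reach is not made up. A row lasts 1/8 s, in which the tool goes at most 62.5 mm and 10.7 degrees, less where a joint would pass 70% of its speed; a pose out of reach is approached as far as the arm can. A call with a gripper value outside its range is refused whole. "hand" is the closure, from 0 (fully open) to 1 (shut), set as the call begins (left out, the last holds). The fingers move at their own pace and stop on an object; "newtons" is the grip in N (left out, the last holds). Time passes only in rows, so rows that do not move let the fingers close, or fill a call up. It gives the time, the measured TCP pose, the force, the opening and the grip force at its end, in the units of the state.
- r.read_state(): the state, without advancing time (a new reading comes with each control period).
- vision.camera(name): name is "side" or "top"; returns a dict with "color" (384x512x3 uint8, red, green, blue), "intrinsics" (3x3 intrinsics, pixels), "R" (3x3) and "t" (3): a world point X has camera coordinates R X + t. Camera axes: x right, y down, z forward; pixel columns grow to the right and rows downward; lengths in m; the calibration is good to about 2 mm. A picture is of the moment at which its call begins. There is no depth.
- r.close_job(): hands the job in; it is judged then, once.
The state is a dict: "time": time; "joint_positions": joint angles; "joint_vel": joint speeds; "joint_torque": joint torques, N m; "ee_pos": TCP position; "eef_rot": TCP orientation; "ft_force": force on the tool from outside, world axes, zero at the start; "torque": the same for the moment, N m; "width": finger opening in m; "grip_force": force on a finger pad.
Only numpy, scipy, OpenCV 4.12 (cv2) and the standard library are available. Lean on these libraries where they do the work, as an engineer would, in place of code of your own. Each camera call takes 0.05 s, during which the arm holds its last target. There are 200 camera calls.

TASK

The hand type holder stands on its type on the bench; put it away in its open wooden case. The case leaves no room for a tilted hand, so pick the holder up, lay it down flat on the bench with its two clamp screws up and let go, then take it again and set it level on the two narrow rests in the case, screws up, handle in the notched rest and metal head on the plain one. Then push the heavy lid over and lower it slowly against its stiff hinges until it is fully shut, without letting it slam; do not drop or knock over the holder, and leave the other tools where they are.

Things in the scene. Friction and masses are not known exactly. Their poses are not given: they have to be found in the camera images.
- holder: Hand type holder, 161 mm long, 0.42 kg: clamp head with brass type, thin neck, black handle. y: along it from head to handle butt; x: across the wide head; z: out of the side with the two clamp screws. Origin at mid length in the flat side opposite the screws. Starts standing on its type (end y=-76 mm), y up, origin 76 mm above the bench; lying flat, z is up, origin at bench height. Centre of mass near y=-20 mm.
- handle_mid (a point): On the axis of the holder's handle, at x 0, y 30, z 15 mm in the holder's frame. The handle is 30 mm thick and runs from y -20 to 80 mm; the head spans y -76 to -40, x -43 to 43, z 0 to 31 mm; the 10 mm neck joins them. The screws stand up to z = 39 mm.
- tool_case: Open wooden case with brass corners, fixed to the bench: 210 mm deep (x, towards the hinges), 230 wide (y, to the left seen from the front), rim 80 mm high, walls 10 mm, floor 18 mm over the bench. Origin under its centre. Inside, the front bay for the holder spans x -95 to 43 mm and the full 210 mm in y; behind it a 26 mm high divider and a strip with four spare brass letters.
- rest_mid (a point): Where the holder's origin belongs, axes parallel to the case (case x -26, y 0, z 32 mm); handle to case -y, screw side up. Two rests 12 mm wide in y, tops 32 mm over the bench, carry it: a plain bar 92 mm long at y +50 under the head, a notched one at y -52 under the handle; the notch is 44 mm wide between cheeks 20 mm high. Between the rests there is room for fingers beside the handle.
- tool_case_lid (a joint): Lid angle, rad: 0 shut, 1.57 upright, stop 1.80; starts at or past upright. 0.9 kg, 212 x 232 x 22 mm. Sprung friction hinges hold it where it is left down to about 0.4 rad; below that its weight wins and it runs shut at up to 0.65 rad/s even from rest. Pushing near its edge takes 4 to 5 N at first, less further down. Push below 0.4 rad/s (8 cm/s at the edge); above 0.9 rad/s near shut is a slam.
- lid_hinge (a point): Middle of the lid's hinge line at the back top edge of the case (case frame x 109, y 0, z 80 mm); own y lies along the hinge, own -x points along the lid to its free edge, own z out of its outer face. The lid's underside lies in z = 0, its outer face at z = 22 mm.
- lid_edge (a point): Middle of the lid's free edge, 215 mm from the hinge line and half way through the 22 mm thickness; moves with the lid
- felt_disc: Burgundy felt disc on wood, lying, 62 mm across, 15 high; origin under its centre. Bystander.
- slicker: Grooved wooden edge slicker, lying, 118 mm long (own y), 27 thick; origin under its centre. Bystander.
- folder: Pale bone folder, lying flat, 133 mm long (own y), 22 wide, 8 high; origin under its centre. Bystander.
- brush: Long-handled glue brush, lying, 182 mm long (own y), 31 wide, 12 high; origin under its centre. Bystander.

How it is judged:
By the outcome, as a careful person would: the job done as asked, in the order asked, and still so for the second after the job is handed in, with the robot touching nothing.
It also fails if it takes over 72 s, if anything falls off the work surface, if the arm or the gripper's body presses on something with over 40 N, if the wrist force passes 120 N, or if a joint passes its speed limit or range.

## Working session

There is one attempt and no reset: what is moved stays moved. The work goes in short steps, Python scripts to look and compute and a tool call to move; the robot and the scene stay as the last step left them, time stands still between calls to the robot, and variables do not carry over. Pictures are saved under pics/ and viewed, at most 10 in all, crops included, and the job is handed in when it is done.

Besides the shell and the picture viewer there is one more tool, called after "Request:" as name(argument=value, ...), one argument or row to a line, values as JSON. drive_tool: Moves the arm, as the interface text tells. Its arguments: {"type":"object","properties":{"series":{"type":"array"},"hand":{"type":"number"},"newtons":{"type":"number"}},"required":["series"]}

```bash
ls; mkdir -p pics; python3 - <<'E'
from bench import r, vision
import cv2,numpy as np
s=r.read_state();print(s['ee_pos'],s['eef_rot'],s['time'],s['width'],r.finger_overhang)
for n in("side","top"):
    c=vision.camera(n);cv2.imwrite(f"pics/{n}0.png",c['color'][:,:,::-1]);print(n,c['intrinsics'],c['R'],c['t'])
E
```

```text
pics
[ 0.23273216 -0.57965529  0.22975752] [ 9.81832947e-01  1.89746070e-01 -1.59832886e-04 -6.84051385e-04] 0.0 0.08708004386631424 0.008
side [[384.94007508   0.         255.6088174 ]
 [  0.         384.94007508 191.06997047]
 [  0.           0.           1.        ]] [[-0.89102292 -0.45384396 -0.01018872]
 [-0.28760987  0.58173928 -0.76082848]
 [ 0.35122459 -0.67498524 -0.64887303]] [0.43934739 0.32725232 0.94363325]
top [[422.01290566   0.         253.81917356]
 [  0.         422.01290566 197.1221485 ]
 [  0.           0.           1.        ]] [[ 0.02256076 -0.9997393   0.0035148 ]
 [-0.99854097 -0.02270597 -0.04899351]
 [ 0.04906055 -0.00240434 -0.99879291]] [-0.14205469  0.5473455   1.29921333]
```

View pics/side0.png

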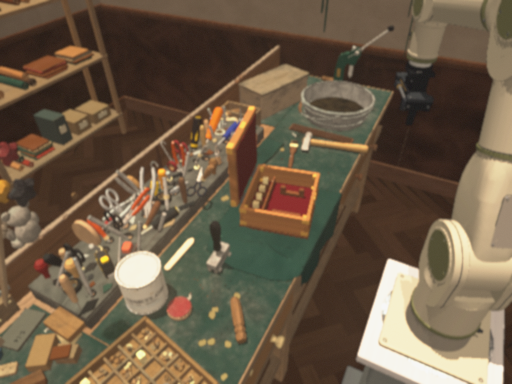

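View pics/top0.png

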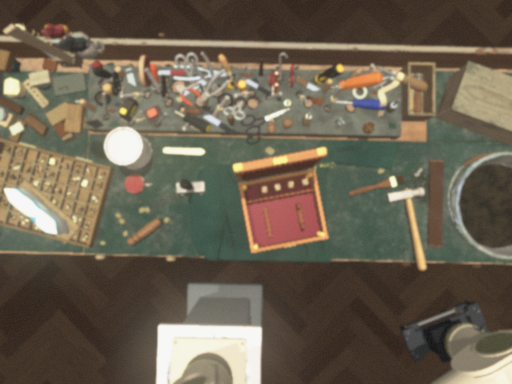

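```bash
cat > h.py <<'E'
import numpy as np,cv2
from bench import r,vision
def cam(n): return vision.camera(n)
def proj(c,P):
    q=(c['R']@np.atleast_2d(P).T).T+c['t']; q=q@c['intrinsics'].T; return q[:,:2]/q[:,2:]
def unproj(c,uv,z):
    d=c['R'].T@np.linalg.inv(c['intrinsics'])@np.array([uv[0],uv[1],1.]); o=-c['R'].T@c['t']
    return o+d*(z-o[2])/d[2]
def crop(c,x0,x1,y0,y1,k,name):
    im=cv2.resize(c['color'][y0:y1,x0:x1,::-1],None,fx=k,fy=k,interpolation=cv2.INTER_CUBIC)
    for x in range(-(-x0//10)*10,x1,10):
        cv2.line(im,((x-x0)*k,0),((x-x0)*k,6 if x%50 else 18),(255,255,255),1)
    for y in range(-(-y0//10)*10,y1,10):
        cv2.line(im,(0,(y-y0)*k),(6 if y%50 else 18,(y-y0)*k),(255,255,255),1)
    cv2.imwrite(name,im)
E
python3 - <<'E'
from h import *
c=cam('top');crop(c,140,340,135,260,4,'pics/t1.png')
c=cam('side');crop(c,190,330,95,275,3,'pics/s1.png')
E
```

```text
(no output)
```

View pics/t1.png

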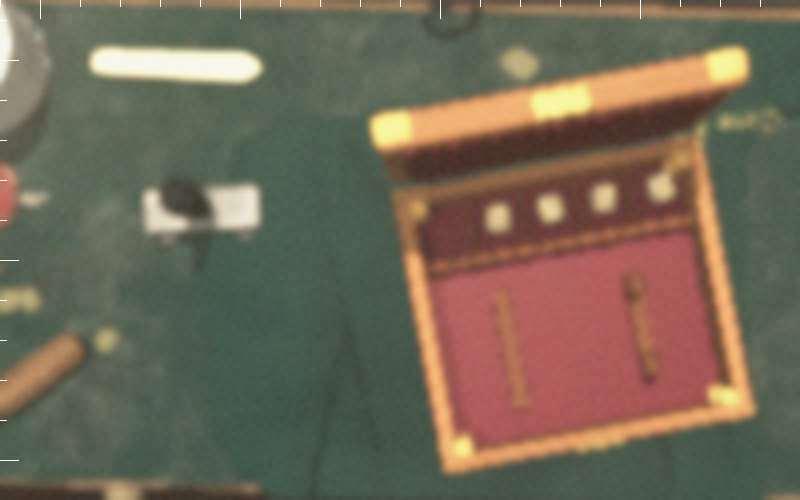

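View pics/s1.png

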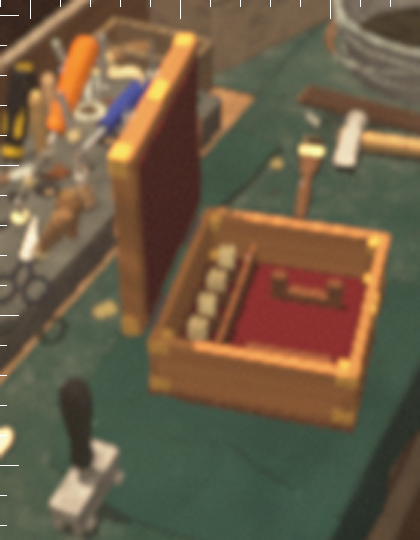

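```bash
python3 - <<'E'
from h import *
from scipy.optimize import least_squares
c=cam('top');s=cam('side')
print('cam',-c['R'].T@c['t'],-s['R'].T@s['t'])
px=np.array([[251.2,252.5],[328.7,238],[238.7,182.5],[316,166]])
M=np.array([[-.105,.115,.08],[-.105,-.115,.08],[.105,.115,.08],[.105,-.115,.08]])
# side crop px: rim corners near-left..., k=3,off(190,95)
W=lambda p,M:np.c_[p[0]+M[:,0]*np.cos(p[2])-M[:,1]*np.sin(p[2]),p[1]+M[:,0]*np.sin(p[2])+M[:,1]*np.cos(p[2]),M[:,2]]
sp=np.array([[345,375],[388,235],[150,345],[213,208]])/3+[190,95]
f=lambda p:np.r_[(proj(c,W(p,M))-px).ravel(),(proj(s,W(p,M))-sp).ravel()]
q=least_squares(f,[.5,-.2,.1]).x;print('case',q,f(q).round(1))
for th in (1.5,1.57,1.65,1.7,1.8):
    L=[]
    for y in(.116,-.116):
        for z in(0,.022):
            x=.109-.215*np.cos(th)+z*np.sin(th);L.append([x,y,.08+.215*np.sin(th)+z*np.cos(th)])
    L=np.array(L);print(th,((proj(c,W(q,L))-[140,135])*4).round().tolist(),((proj(s,W(q,L))-[190,95])*3).round().tolist())
# holder
print([unproj(c,(140+x/4,135+y/4),.036).round(4).tolist() for x,y in((145,190),(258,183),(260,230),(147,234))])
print('top',unproj(c,(186,182),.155).round(4), 'side top',unproj(s,(190+73/3,95+388/3),.155).round(4))
for n,u in(('disc',(134,184)),('slick',(145,231)),('fold0',(163,151)),('fold1',(205,152))):print(n,unproj(c,u,.005).round(3))
E
```

```text
cam [ 0.48601166 -0.12646589  1.32496074] [0.1541624  0.64595815 0.86575744]
case [ 0.51148415 -0.21646743  0.19966366] [-0.3 -0.5 -0.8  0.1 -0.3 -0.7 -1.2  2.2  3.  -0.2  0.4 -0.7 -1.4 -2.9
 -2.3 -1.3]
1.5 [[384.0, 175.0], [377.0, 140.0], [756.0, 109.0], [750.0, 74.0]] [[148.0, 160.0], [124.0, 155.0], [216.0, 36.0], [195.0, 32.0]]
1.57 [[379.0, 151.0], [373.0, 116.0], [752.0, 85.0], [745.0, 50.0]] [[132.0, 157.0], [108.0, 153.0], [202.0, 34.0], [181.0, 31.0]]
1.65 [[375.0, 124.0], [369.0, 89.0], [746.0, 58.0], [739.0, 24.0]] [[113.0, 155.0], [90.0, 153.0], [186.0, 32.0], [165.0, 31.0]]
1.7 [[372.0, 107.0], [366.0, 73.0], [743.0, 41.0], [735.0, 8.0]] [[102.0, 154.0], [79.0, 153.0], [176.0, 32.0], [156.0, 32.0]]
1.8 [[366.0, 74.0], [360.0, 42.0], [735.0, 9.0], [728.0, -23.0]] [[80.0, 154.0], [58.0, 156.0], [156.0, 33.0], [137.0, 35.0]]
[[0.5887, 0.1088, 0.036], [0.5961, 0.0226, 0.036], [0.5601, 0.02, 0.036], [0.5551, 0.1062, 0.036]]
top [0.5813 0.0601 0.155 ] side top [0.5744 0.0721 0.155 ]
disc [0.583 0.247 0.005]
slick [0.437 0.207 0.005]
fold0 [0.69  0.159 0.005]
fold1 [0.689 0.027 0.005]
```

Request:
drive_tool(
  series=[
    [[1.5,3.2,0.3],8.1],
    [[1.5,3.2,0.3],8.1],
    [[1.5,3.2,0.3],8.1],
    [[1.5,3.2,0.3],8.1],
    [[1.5,3.2,0.3],8.1],
    [[1.7,3.2,0.3],8.1],
    [[1.7,3.2,0.3],8.1],
    [[1.7,3.2,0.3],8.1],
    [[1.7,3.2,0.3],8.1],
    [[1.7,3.2,0.3],8.1],
  ],
  hand=0,
)

```text
time: 1.55
ee_pos: [0.3933, -0.2589, 0.2608]
eef_rot: [0.622, 0.783, -0.0, 0.0]
ft_force: [0.7, 0.4, -0.7]
width: 0.0872
grip_force: 0.0
```

Request:
drive_tool(
  series=[
    [[1.8,3.2,0],8.1],
    [[1.8,3.2,0],8.1],
    [[1.8,3.2,0],8.1],
    [[1.8,3.2,0],8.1],
    [[1.8,3.2,0],8.1],
    [[1.8,3.2,0],8.1],
    [[1.8,3.2,0],8.1],
    [[1.8,3.2,0],8.1],
    [[1.8,3.2,0],8.1],
    [[1.8,3.2,0],8.1],
  ],
)

```text
time: 2.8
ee_pos: [0.5734, 0.0609, 0.2606]
eef_rot: [-0.036, 0.999, -0.0, 0.0]
ft_force: [0.7, -0.0, -0.2]
width: 0.087
grip_force: 0.0
```

Request:
drive_tool(
  series=[
    [[0.3,0.5,-2.0],0],
    [[0,0,-2.0],0],
    [[0,0,-2.0],0],
    [[0,0,-2.0],0],
    [[0,0,-2.0],0],
    [[0,0,-2.0],0],
    [[0,0,-1.5],0],
    [[0,0,-0.9],0],
    [[0,0,0],0],
    [[0,0,0],0],
  ],
)

```text
time: 4.05
ee_pos: [0.5763, 0.0651, 0.1172]
eef_rot: [-0.034, 0.999, 0.0, 0.0]
ft_force: [-0.0, -0.3, -0.1]
width: 0.0872
grip_force: 0.0
```

```bash
python3 - <<'E'
from h import *
c=cam('side');crop(c,180,280,170,280,5,'pics/s2.png');print(r.read_state()['ee_pos'],r.read_state()['ft_force'])
E
```

```text
[0.57634686 0.06510083 0.11729454] [-0.58406494 -0.75936405  0.39731526]
```

View pics/s2.png

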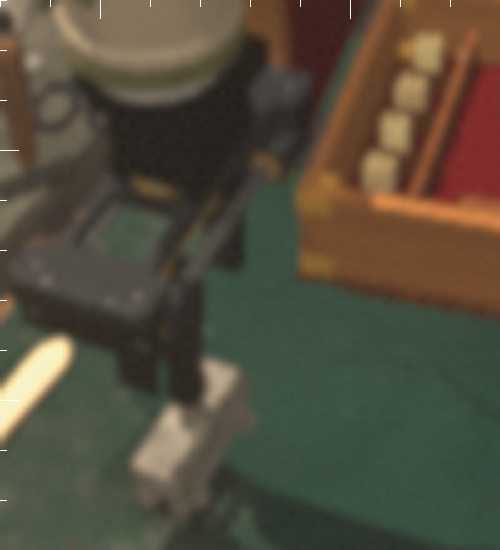

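Request:
drive_tool(
  series=[
    [[0,0.5,0],0],
    [[0,0,0],0],
    [[0,0,0],0],
    [[0,0,0],0],
    [[0,0,0],0],
    [[0,0,0],0],
    [[0,0,0],0],
    [[0,0,0],0],
    [[0,0,0],0],
    [[0,0,0],0],
  ],
  hand=0.5,
  newtons=12,
)

```text
time: 5.35
ee_pos: [0.5759, 0.07, 0.1166]
eef_rot: [-0.034, 0.999, 0.0, -0.0]
ft_force: [-0.5, -0.5, -0.7]
width: 0.0434
grip_force: 0.0
```

Request:
drive_tool(
  series=[
    [[0,0,0],0],
    [[0,0,0],0],
    [[0,0,0],0],
    [[0,0,0],0],
    [[0,0,0],0],
    [[0,0,0],0],
    [[0,0,0],0],
    [[0,0,0],0],
    [[0,0,0],0],
    [[0,0,0],0],
  ],
  hand=1,
  newtons=14,
)

```text
time: 6.6
ee_pos: [0.576, 0.0699, 0.1167]
eef_rot: [-0.034, 0.999, -0.0, 0.0]
ft_force: [-0.5, -2.2, 2.8]
width: 0.0285
grip_force: 14.0
```

Request:
drive_tool(
  series=[
    [[0,0,1.0],0],
    [[0,0,1.5],0],
    [[-0.3,0.4,1.5],-5],
    [[-0.5,0.6,0],-10],
    [[-0.6,0.8,0],-10],
    [[-0.6,0.8,0],-10],
    [[-0.6,0.8,0],-10],
    [[-0.6,0.7,0],-10],
    [[-0.5,0.6,0],-10],
    [[-0.3,0.3,0],-10],
  ],
)

```text
time: 7.85
ee_pos: [0.5355, 0.1212, 0.1574]
eef_rot: [0.583, 0.812, 0.0, -0.0]
ft_force: [-0.3, 0.0, -4.3]
width: 0.029
grip_force: 14.0
```

Request:
drive_tool(
  series=[
    [[0,0,0],-5],
    [[0,0,0],-2.7],
    [[0,0,0],0],
    [[0,0,0],0],
    [[0,0,0],0],
    [[0,0,0],0],
    [[0,0,0],0],
    [[0,0,0],0],
    [[0,0,0],0],
    [[0,0,0],0],
  ],
)

```text
time: 9.1
ee_pos: [0.5359, 0.12, 0.1566]
eef_rot: [0.635, 0.773, 0.0, -0.0]
ft_force: [0.1, -0.4, -4.1]
width: 0.0292
grip_force: 14.0
```

```bash
python3 - <<'E'
from h import *
c=cam('side');crop(c,130,280,170,290,4,'pics/s3.png');print(r.read_state()['ee_pos'],r.read_state()['ft_force'])
E
```

```text
[0.53588943 0.12003271 0.15658277] [-0.67821306  0.26849302 -5.51520084]
```

View pics/s3.png

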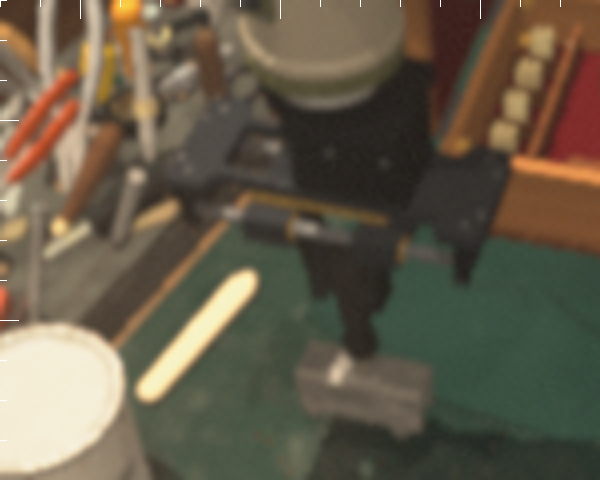

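```bash
python3 - <<'E'
import numpy as np
p=np.radians(np.linspace(0,87,21));u=-15*np.cos(p)+128*np.sin(p);v=15*np.sin(p)+128*np.cos(p)
for a,b in zip(np.diff(u)/10,np.diff(v)/10):print([[round(a*.198,2),round(-a*.98,2),round(b,2)],0],end=', ')
E
```

```text
[[np.float64(0.19), np.float64(-0.96), np.float64(0.08)], 0], [[np.float64(0.19), np.float64(-0.96), np.float64(0.0)], 0], [[np.float64(0.19), np.float64(-0.96), np.float64(-0.07)], 0], [[np.float64(0.19), np.float64(-0.95), np.float64(-0.15)], 0], [[np.float64(0.19), np.float64(-0.93), np.float64(-0.22)], 0], [[np.float64(0.18), np.float64(-0.92), np.float64(-0.29)], 0], [[np.float64(0.18), np.float64(-0.89), np.float64(-0.36)], 0], [[np.float64(0.17), np.float64(-0.86), np.float64(-0.43)], 0], [[np.float64(0.17), np.float64(-0.83), np.float64(-0.49)], 0], [[np.float64(0.16), np.float64(-0.79), np.float64(-0.56)], 0], [[np.float64(0.15), np.float64(-0.75), np.float64(-0.62)], 0], [[np.float64(0.14), np.float64(-0.7), np.float64(-0.67)], 0], [[np.float64(0.13), np.float64(-0.65), np.float64(-0.72)], 0], [[np.float64(0.12), np.float64(-0.59), np.float64(-0.77)], 0], [[np.float64(0.11), np.float64(-0.53), np.float64(-0.81)], 0], [[np.float64(0.09), np.float64(-0.47), np.float64(-0.85)], 0], [[np.float64(0.08), np.float64(-0.4), np.float64(-0.89)], 0], [[np.float64(0.07), np.float64(-0.34), np.float64(-0.92)], 0], [[np.float64(0.05), np.float64(-0.27), np.float64(-0.94)], 0], [[np.float64(0.04), np.float64(-0.2), np.float64(-0.96)], 0],
```

Request:
drive_tool(
  series=[
    [[0,0,-1.0],0],
    [[0,0,-1.0],0],
    [[0,0,-1.0],0],
    [[0,0,-0.5],0],
    [[0,0,-0.3],0],
    [[0,0,-0.2],0],
    [[0,0,0],0],
    [[0,0,0],0],
    [[0,0,0],0],
    [[0,0,0],0],
  ],
)

```text
time: 10.4
ee_pos: [0.5359, 0.12, 0.1166]
eef_rot: [0.635, 0.773, 0.0, 0.0]
ft_force: [0.0, 0.3, -4.4]
width: 0.0287
grip_force: 14.0
```

Request:
drive_tool(
  series=[
    [[0,0,-0.2],0],
    [[0.19,-0.96,0],0],
    [[0.19,-0.96,0],0],
    [[0.19,-0.96,-0.07],0],
    [[0.19,-0.95,-0.15],0],
    [[0.19,-0.93,-0.22],0],
    [[0.18,-0.92,-0.29],0],
    [[0.18,-0.89,-0.36],0],
    [[0.17,-0.86,-0.43],0],
    [[0.17,-0.83,-0.49],0],
  ],
  newtons=10,
)

```text
time: 11.65
ee_pos: [0.5528, 0.0367, 0.0942]
eef_rot: [0.635, 0.773, 0.0, 0.0]
ft_force: [2.5, -1.9, 2.5]
width: 0.0292
grip_force: 10.0
```

```bash
python3 - <<'E'
from h import *
c=cam('side');crop(c,150,280,160,290,4,'pics/s4.png');print(r.read_state()['ee_pos'],r.read_state()['ft_force'],r.read_state()['torque'])
E
```

```text
[0.55254607 0.03531132 0.09336299] [ 1.95410836 -3.48163636  2.54221848] [-0.55988211 -0.64034688 -0.07183464]
```

View pics/s4.png

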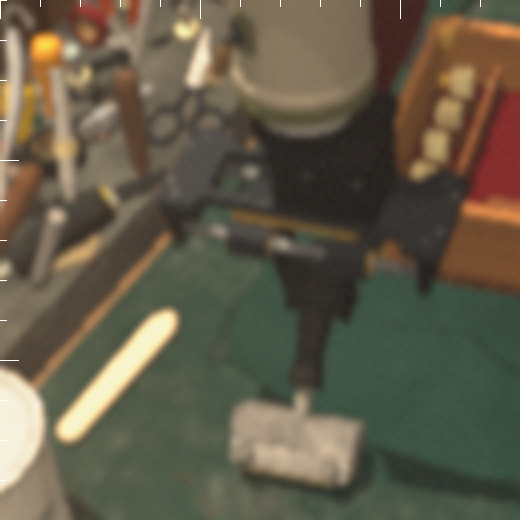

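Request:
drive_tool(
  series=[
    [[0.16,-0.79,-0.56],0],
    [[0.15,-0.75,-0.62],0],
    [[0.14,-0.7,-0.67],0],
    [[0.13,-0.65,-0.72],0],
    [[0.12,-0.59,-0.77],0],
    [[0.11,-0.53,-0.81],0],
    [[0.09,-0.47,-0.85],0],
    [[0.08,-0.4,-0.89],0],
    [[0.07,-0.34,-0.92],0],
    [[0.05,-0.27,-0.5],0],
  ],
)

```text
time: 12.95
ee_pos: [0.5631, -0.0176, 0.0206]
eef_rot: [0.635, 0.773, -0.0, -0.0]
ft_force: [-0.2, 1.1, -1.7]
width: 0.0288
grip_force: 9.9
```

Request:
drive_tool(
  series=[
    [[0.03,-0.15,-0.3],0],
    [[0.03,-0.1,-0.3],0],
    [[0,-0.05,-0.2],0],
    [[0,0,-0.15],0],
    [[0,0,-0.05],0],
    [[0,0,0],0],
    [[0,0,0],0],
    [[0,0,0],0],
    [[0,0,0],0],
    [[0,0,0],0],
  ],
)

```text
time: 14.2
ee_pos: [0.5641, -0.0207, 0.0114]
eef_rot: [0.635, 0.773, -0.0, 0.0]
ft_force: [0.7, -1.6, -1.1]
width: 0.0288
grip_force: 10.0
```

Request:
drive_tool(
  series=[
    [[0,0,0],0],
    [[0,0,0],0],
    [[0,0,0],0],
    [[0,0,0],0],
    [[0,0,0],0],
    [[0,0,0],0],
    [[0,0,2],0],
    [[0,0,4],0],
    [[0,0,6],0],
    [[0,0,6],0],
  ],
  hand=0.4,
)

```text
time: 15.45
ee_pos: [0.5637, -0.0202, 0.1947]
eef_rot: [0.635, 0.773, 0.0, 0.0]
ft_force: [1.4, -0.1, 0.1]
width: 0.0521
grip_force: 0.0
```

Request:
drive_tool(
  series=[
    [[-3,3,1],0],
    [[-4,4,0],0],
    [[-4,4,0],0],
    [[-4,4,0],0],
    [[-3,3,0],0],
    [[0,0,0],0],
    [[0,0,0],0],
    [[0,0,0],0],
    [[0,0,0],0],
    [[0,0,0],0],
  ],
  hand=0,
)

```text
time: 16.7
ee_pos: [0.3841, 0.1592, 0.2013]
eef_rot: [0.635, 0.772, -0.0, -0.0]
ft_force: [-0.1, 1.1, -0.1]
width: 0.0867
grip_force: 0.0
```

```bash
python3 - <<'E'
from h import *
print(r.read_state()['ee_pos'])
c=cam('top');crop(c,140,340,135,260,4,'pics/t5.png');np.save('t5.npy',c['color']);cv2.imwrite('pics/t5raw.png',c['color'][:,:,::-1])
E
```

```text
[0.38414983 0.15924425 0.20127172]
```

View pics/t5.png

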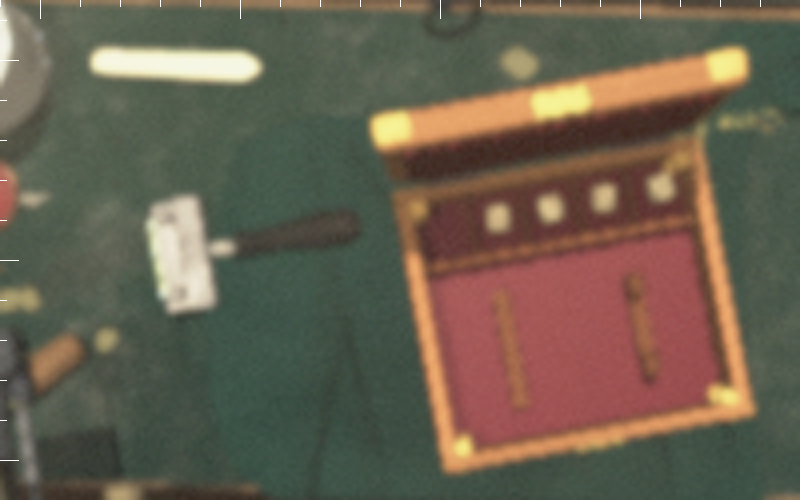

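```bash
python3 - <<'E'
from h import *
c=cam('top')
U=lambda x,y,z:unproj(c,(140+x/4,135+y/4),z)
hc=np.mean([U(x,y,.031) for x,y in((148,205),(197,195),(215,308),(168,313))],0)
a=U(240,243,.015);b=U(355,226,.015);n=U(222,247,.015)
print('head',hc,'handle',a,b,'neck',n);ang=lambda v:np.degrees(np.arctan2(v[1],v[0]))
print('ang',ang(b-a),ang(b-hc),ang(U(168,313,.031)-U(148,205,.031)),ang(U(215,308,.031)-U(197,195,.031)))
q=(.5115,-.2165,.1997);R=np.array([[np.cos(q[2]),-np.sin(q[2])],[np.sin(q[2]),np.cos(q[2])]])
P=lambda x,y:np.array(q[:2])+R@[x,y]
print('model plain',P(-.026,.05),'notch',P(-.026,-.052),'rest',P(-.026,0))
p=U(510,350,.032);m=U(641,328,.045);print('meas',p,m,ang(p-m)-90,'mid',(p*52+m*50)/102)
E
```

```text
head [0.53968392 0.07983028 0.031     ] handle [0.55082262 0.03764724 0.015     ] [ 0.56608176 -0.05129876  0.015     ] neck [0.54739536 0.05152687 0.015     ]
ang -80.26537632715424 -78.61780980627515 -167.75395863065424 -169.26710146918202
model plain [ 0.47609796 -0.17265145] notch [ 0.49633224 -0.27262432] rest [ 0.48601672 -0.22165776]
meas [ 0.4727731  -0.17316846  0.032     ] [ 0.49177886 -0.27159617  0.045     ] 10.92894634285625 mid [ 0.48208965 -0.22141734  0.03837255]
```

Request:
drive_tool(
  series=[
    [[4.15,-3.28,0],0],
    [[4.15,-3.28,0],0],
    [[4.15,-3.28,0],0],
    [[4.15,-3.23,0],0],
    [[0,0,-4],0],
    [[0,0,-4],0],
    [[0,0,-4],0],
    [[0,0,-4],0],
    [[0,0,-2],0],
    [[0,0,-1],0],
  ],
)

```text
time: 18.05
ee_pos: [0.5499, 0.0288, 0.0108]
eef_rot: [0.635, 0.773, -0.0, -0.0]
ft_force: [0.5, -0.1, 0.4]
width: 0.0867
grip_force: 0.0
```

Request:
drive_tool(
  series=[
    [[0,0,0],0],
    [[0,0,0],0],
    [[0,0,0],0],
    [[0,0,0],0],
    [[0,0,0],0],
    [[0,0,0],0],
    [[0,0,0],0],
    [[0,0,0],0],
    [[0,0,0],0],
    [[0,0,0],0],
  ],
  hand=0.5,
)

```text
time: 19.3
ee_pos: [0.55, 0.0288, 0.0114]
eef_rot: [0.635, 0.773, 0.0, 0.0]
ft_force: [0.3, -0.7, 0.5]
width: 0.0436
grip_force: 0.0
```

Request:
drive_tool(
  series=[
    [[0,0,0],0],
    [[0,0,0],0],
    [[0,0,0],0],
    [[0,0,0],0],
    [[0,0,0],0],
    [[0,0,0],0],
    [[0,0,0],0],
    [[0,0,0],0],
    [[0,0,0],0],
    [[0,0,0],0],
  ],
  hand=1,
  newtons=40,
)

```text
time: 20.55
ee_pos: [0.5501, 0.0288, 0.0115]
eef_rot: [0.635, 0.773, 0.0, 0.0]
ft_force: [2.8, -1.2, 0.5]
width: 0.0235
grip_force: 39.8
```

Request:
drive_tool(
  series=[
    [[0,0,0.5],0],
    [[0,0,1.5],0],
    [[0,0,2],0],
    [[0,0,3],0],
    [[0,0,3],0],
    [[0,0,2],0],
    [[0,0,1],0],
    [[-2,-0.4,0],0],
    [[-3,-0.6,0],0],
    [[-3,-0.6,0],0],
  ],
)

```text
time: 21.8
ee_pos: [0.4687, 0.0128, 0.1413]
eef_rot: [0.635, 0.773, -0.0, -0.0]
ft_force: [-0.0, -0.2, -4.6]
width: 0.0237
grip_force: 39.8
```

Request:
drive_tool(
  series=[
    [[-2.9,-0.6,0],0],
    [[0,0,0],0],
    [[0.4,-2.1,0],0],
    [[0.6,-3.2,0],0],
    [[0.6,-3.2,0],0],
    [[0.6,-3.2,0],0],
    [[0.6,-3.2,0],0],
    [[0.6,-3.2,0],0],
    [[0.5,-2.5,0],0],
    [[0.3,-1.7,0],0],
  ],
)

```text
time: 23.05
ee_pos: [0.4835, -0.2173, 0.1412]
eef_rot: [0.635, 0.772, 0.0, -0.0]
ft_force: [0.2, 0.6, -5.8]
width: 0.0231
grip_force: 39.8
```

```bash
python3 - <<'E'
from h import *
print(r.read_state()['ee_pos'],r.read_state()['ft_force'],r.read_state()['torque'])
c=cam('side');a=c['color'][110:240,200:330,::-1];c=cam('top');b=c['color'][140:270,200:330,::-1]
cv2.imwrite('pics/m6.png',cv2.resize(np.hstack([a,b]),None,fx=3,fy=3,interpolation=cv2.INTER_CUBIC))
E
```

```text
[ 0.48346055 -0.21731246  0.14121748] [ 0.16547752  0.57514662 -5.75279676] [-0.02335704 -0.13010738  0.01924996]
```

View pics/m6.png

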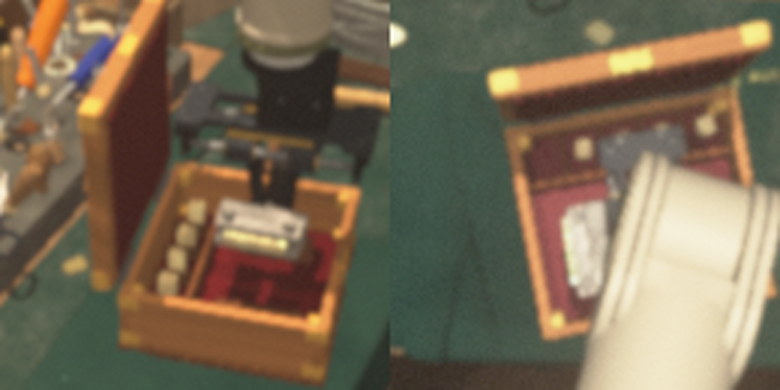

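```bash
python3 - <<'E'
from h import *
c=cam('top')
for z in(.15,.161):print(unproj(c,(265.7,223.3),z))
E
```

```text
[ 0.47164947 -0.16395059  0.15      ]
[ 0.47178393 -0.16359966  0.161     ]
```

Request:
drive_tool(
  series=[
    [[0,0,-1],0],
    [[0,0,-2],0],
    [[0,0,-2],0],
    [[0,0,-2],0],
    [[0,0,-1],0],
    [[0,0,-0.8],0],
    [[0,0,-0.4],0],
    [[0,0,-0.2],0],
    [[0,0,0],0],
    [[0,0,0],0],
  ],
)

```text
time: 24.45
ee_pos: [0.4832, -0.2163, 0.0477]
eef_rot: [0.635, 0.773, 0.0, 0.0]
ft_force: [-0.1, 0.3, -3.9]
width: 0.0234
grip_force: 39.8
```

Request:
drive_tool(
  series=[
    [[0,0,-0.1],0],
    [[0,0,-0.1],0],
    [[0,0,-0.1],0],
    [[0,0,-0.05],0],
    [[0,0,0],0],
    [[0,0,0],0],
    [[0,0,0],0],
    [[0,0,0],0],
    [[0,0,0],0],
    [[0,0,0],0],
  ],
)

```text
time: 25.7
ee_pos: [0.483, -0.2163, 0.0439]
eef_rot: [0.635, 0.773, 0.0, 0.0]
ft_force: [0.2, -0.3, -3.6]
width: 0.0233
grip_force: 39.7
```

Request:
drive_tool(
  series=[
    [[0,0,-0.1],0],
    [[0,0,-0.05],0],
    [[0,0,-0.05],0],
    [[0,0,0],0],
    [[0,0,0],0],
    [[0,0,0],0],
    [[0,0,0],0],
    [[0,0,0],0],
    [[0,0,0],0],
    [[0,0,0],0],
  ],
)

```text
time: 26.95
ee_pos: [0.4832, -0.2164, 0.0432]
eef_rot: [0.635, 0.773, -0.0, 0.0]
ft_force: [-6.9, 1.6, 13.9]
width: 0.0235
grip_force: 39.8
```

Request:
drive_tool(
  series=[
    [[0,0,0.1],0],
    [[0,0,0],0],
    [[0,0,0],0],
    [[0,0,0],0],
    [[0,0,0],0],
    [[0,0,0],0],
    [[0,0,0],0],
    [[0,0,0],0],
    [[0,0,0],0],
    [[0,0,0],0],
  ],
  hand=0.4,
  newtons=20,
)

```text
time: 28.2
ee_pos: [0.483, -0.2162, 0.0429]
eef_rot: [0.635, 0.773, 0.0, 0.0]
ft_force: [-0.2, 0.0, 0.2]
width: 0.052
grip_force: 0.0
```

Request:
drive_tool(
  series=[
    [[0,0,1],0],
    [[0,0,2],0],
    [[0,0,3],0],
    [[0,0,4],0],
    [[0,0,4],0],
    [[0,0,4],0],
    [[0,0,4],0],
    [[0,0,4],-5],
    [[0,0,3],-10],
    [[0,0,0],-10],
  ],
)

```text
time: 29.45
ee_pos: [0.4838, -0.2162, 0.3363]
eef_rot: [0.789, 0.615, 0.001, 0.002]
ft_force: [-0.1, -0.5, -1.1]
width: 0.0522
grip_force: 0.0
```

Request:
drive_tool(
  series=[
    [[0,0,0],-10],
    [[2,0.3,0.0],-10],
    [[3,0.6,0],-10],
    [[3,0.6,0],-10],
    [[3,0.6,0],-10],
    [[3,0.6,0],-10],
    [[3,0.6,0],-5],
    [[2.5,0.1,0],0],
    [[0,0,0],0],
    [[0,0,0],0],
  ],
  hand=1,
)

```text
time: 30.7
ee_pos: [0.6775, -0.1824, 0.3334]
eef_rot: [0.995, 0.097, 0.0, 0.0]
ft_force: [0.6, 0.7, -0.2]
width: 0.0007
grip_force: 0.0
```

```bash
python3 - <<'E'
from h import *
s=r.read_state();print(s['ee_pos'],s['eef_rot'],s['joint_positions'])
c=cam('side');a=c['color'][80:210,200:330,::-1];c=cam('top');b=c['color'][140:270,200:330,::-1]
cv2.imwrite('pics/m7.png',cv2.resize(np.hstack([a,b]),None,fx=3,fy=3,interpolation=cv2.INTER_CUBIC))
E
```

```text
[ 0.67752524 -0.18235131  0.33335577] [9.95250316e-01 9.73488353e-02 6.60013261e-05 9.35868992e-05] [ 0.37439795  0.50656653 -0.29807143  1.02099267  0.1433994   1.63213052
 -1.25496283]
```

View pics/m7.png

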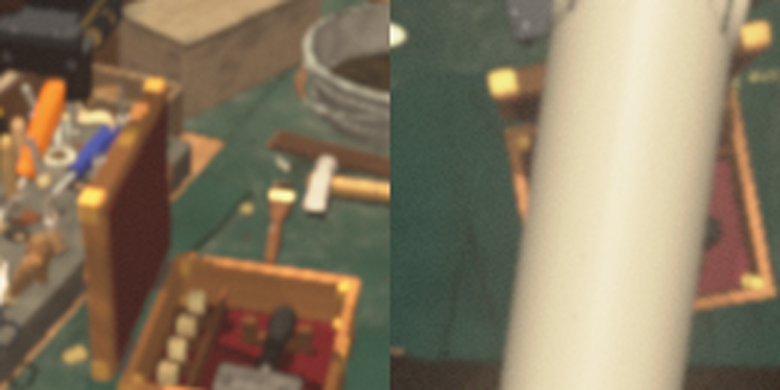

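Request:
drive_tool(
  series=[
    [[0,0,-1.5],0],
    [[0,0,-2.5],0],
    [[0,0,-1.8],0],
    [[0,0,-1],0],
    [[0,0,0],0],
    [[-0.5,-0.1,0],0],
    [[-0.5,-0.1,0],0],
    [[-0.4,-0.08,0],0],
    [[-0.3,-0.06,0],0],
    [[0,0,0],0],
  ],
)

```text
time: 32.05
ee_pos: [0.6608, -0.1858, 0.2651]
eef_rot: [0.995, 0.097, 0.0, 0.0]
ft_force: [1.1, 0.4, -0.8]
width: 0.0004
grip_force: 0.0
```

Request:
drive_tool(
  series=[
    [[-0.3,-0.06,0],0],
    [[-0.3,-0.06,0],0],
    [[-0.3,-0.06,0],0],
    [[-0.3,-0.06,0],0],
    [[0,0,0],0],
    [[0,0,0],0],
    [[0,0,0],0],
    [[0,0,0],0],
    [[0,0,0],0],
    [[0,0,0],0],
  ],
)

```text
time: 33.3
ee_pos: [0.6491, -0.188, 0.2649]
eef_rot: [0.995, 0.097, 0.0, 0.0]
ft_force: [2.6, 0.5, 2.3]
width: 0.0002
grip_force: 1.5
```

```bash
python3 - <<'E'
import numpy as np
t=np.linspace(1.57,0,51);s=.177
X=.1185-s*np.cos(t)+.022*np.sin(t);Z=.088+s*np.sin(t)+.022*np.cos(t)
wx=.5115+.980*X-0;wy=-.2165+.199*X
for k in range(50):
    f=lambda a:round(float(a[k+1]-a[k])*100,2)
    print([[f(wx),f(wy),f(Z)],0],end=', ' if k%10<9 else '\n')
    if k%10==9: print('#',round(t[k+1],2),wx[k+1].round(4),wy[k+1].round(4),Z[k+1].round(4))
E
```

```text
[[-0.55, -0.11, 0.06], 0], [[-0.55, -0.11, 0.04], 0], [[-0.55, -0.11, 0.02], 0], [[-0.55, -0.11, 0.01], 0], [[-0.55, -0.11, -0.01], 0], [[-0.55, -0.11, -0.03], 0], [[-0.55, -0.11, -0.05], 0], [[-0.55, -0.11, -0.06], 0], [[-0.54, -0.11, -0.08], 0], [[-0.54, -0.11, -0.1], 0]
# 1.26 0.5944 -0.1997 0.2631
[[-0.54, -0.11, -0.12], 0], [[-0.53, -0.11, -0.13], 0], [[-0.53, -0.11, -0.15], 0], [[-0.52, -0.11, -0.17], 0], [[-0.52, -0.11, -0.18], 0], [[-0.51, -0.1, -0.2], 0], [[-0.51, -0.1, -0.22], 0], [[-0.5, -0.1, -0.23], 0], [[-0.49, -0.1, -0.25], 0], [[-0.48, -0.1, -0.26], 0]
# 0.94 0.543 -0.2101 0.2441
[[-0.48, -0.1, -0.28], 0], [[-0.47, -0.09, -0.29], 0], [[-0.46, -0.09, -0.31], 0], [[-0.45, -0.09, -0.32], 0], [[-0.44, -0.09, -0.34], 0], [[-0.43, -0.09, -0.35], 0], [[-0.42, -0.08, -0.36], 0], [[-0.41, -0.08, -0.38], 0], [[-0.39, -0.08, -0.39], 0], [[-0.38, -0.08, -0.4], 0]
# 0.63 0.4999 -0.2188 0.2098
[[-0.37, -0.07, -0.42], 0], [[-0.36, -0.07, -0.43], 0], [[-0.34, -0.07, -0.44], 0], [[-0.33, -0.07, -0.45], 0], [[-0.31, -0.06, -0.46], 0], [[-0.3, -0.06, -0.47], 0], [[-0.29, -0.06, -0.48], 0], [[-0.27, -0.06, -0.49], 0], [[-0.26, -0.05, -0.5], 0], [[-0.24, -0.05, -0.5], 0]
# 0.31 0.4693 -0.2251 0.1636
[[-0.22, -0.05, -0.51], 0], [[-0.21, -0.04, -0.52], 0], [[-0.19, -0.04, -0.52], 0], [[-0.18, -0.04, -0.53], 0], [[-0.16, -0.03, -0.54], 0], [[-0.14, -0.03, -0.54], 0], [[-0.13, -0.03, -0.54], 0], [[-0.11, -0.02, -0.55], 0], [[-0.09, -0.02, -0.55], 0], [[-0.08, -0.02, -0.55], 0]
# 0.0 0.4542 -0.2281 0.11
```

Request:
drive_tool(
  series=[
    [[-0.35,-0.07,0.05],0],
    [[-0.5,-0.1,0.04],0],
    [[-0.55,-0.11,0.02],0],
    [[-0.55,-0.11,0.01],0],
    [[-0.55,-0.11,-0.01],0],
    [[-0.55,-0.11,-0.03],0],
    [[-0.55,-0.11,-0.05],0],
    [[-0.55,-0.11,-0.06],0],
    [[-0.54,-0.11,-0.08],0],
    [[-0.54,-0.11,-0.1],0],
  ],
)

```text
time: 34.55
ee_pos: [0.5963, -0.1987, 0.2628]
eef_rot: [0.995, 0.097, -0.0, 0.0]
ft_force: [2.5, -0.9, 1.8]
width: 0.0006
grip_force: 1.5
```

Request:
drive_tool(
  series=[
    [[-0.54,-0.11,-0.12],0],
    [[-0.53,-0.11,-0.13],0],
    [[-0.53,-0.11,-0.15],0],
    [[-0.52,-0.11,-0.17],0],
    [[-0.52,-0.11,-0.18],0],
    [[-0.51,-0.1,-0.2],0],
    [[-0.51,-0.1,-0.22],0],
    [[-0.5,-0.1,-0.23],0],
    [[-0.49,-0.1,-0.25],0],
    [[-0.48,-0.1,-0.26],0],
  ],
)

```text
time: 35.8
ee_pos: [0.545, -0.209, 0.2434]
eef_rot: [0.995, 0.097, -0.0, -0.0]
ft_force: [1.2, -1.0, 2.1]
width: 0.0006
grip_force: 0.8
```

Request:
drive_tool(
  series=[
    [[-0.48,-0.1,-0.28],0],
    [[-0.47,-0.09,-0.29],0],
    [[-0.46,-0.09,-0.31],0],
    [[-0.45,-0.09,-0.32],0],
    [[-0.44,-0.09,-0.34],0],
    [[-0.43,-0.09,-0.35],0],
    [[-0.42,-0.08,-0.36],0],
    [[-0.41,-0.08,-0.38],0],
    [[-0.39,-0.08,-0.39],0],
    [[-0.38,-0.08,-0.4],0],
  ],
)

```text
time: 37.05
ee_pos: [0.5018, -0.2177, 0.2092]
eef_rot: [0.995, 0.097, -0.0, -0.0]
ft_force: [0.7, -1.1, 0.5]
width: 0.0009
grip_force: 0.3
```

Request:
drive_tool(
  series=[
    [[-0.37,-0.07,-0.42],0],
    [[-0.36,-0.07,-0.43],0],
    [[-0.34,-0.07,-0.44],0],
    [[-0.33,-0.07,-0.45],0],
    [[-0.31,-0.06,-0.46],0],
    [[-0.3,-0.06,-0.47],0],
    [[-0.29,-0.06,-0.48],0],
    [[-0.27,-0.06,-0.49],0],
    [[-0.26,-0.05,-0.5],0],
    [[-0.24,-0.05,-0.5],0],
  ],
)

```text
time: 38.3
ee_pos: [0.4712, -0.2239, 0.1627]
eef_rot: [0.995, 0.097, -0.0, 0.0]
ft_force: [-0.0, 0.2, -0.5]
width: 0.0004
grip_force: 0.0
```

Request:
drive_tool(
  series=[
    [[-0.22,-0.05,-0.51],0],
    [[-0.21,-0.04,-0.52],0],
    [[-0.19,-0.04,-0.52],0],
    [[-0.18,-0.04,-0.53],0],
    [[-0.16,-0.03,-0.54],0],
    [[-0.14,-0.03,-0.54],0],
    [[-0.13,-0.03,-0.54],0],
    [[-0.11,-0.02,-0.5],0],
    [[-0.09,-0.02,-0.4],0],
    [[-0.08,-0.02,-0.3],0],
  ],
)

```text
time: 39.55
ee_pos: [0.4563, -0.2271, 0.1138]
eef_rot: [0.995, 0.097, 0.0, 0.0]
ft_force: [-0.5, -0.3, 0.1]
width: 0.0003
grip_force: 0.0
```

Request:
drive_tool(
  series=[
    [[0,0,-0.2],0],
    [[0,0,-0.2],0],
    [[0,0,-0.15],0],
    [[0,0,-0.1],0],
    [[0,0,0],0],
    [[0,0,0],0],
    [[0,0,0],0],
    [[0,0,0],0],
    [[0,0,0],0],
    [[0,0,0],0],
  ],
)

```text
time: 40.8
ee_pos: [0.4562, -0.2272, 0.1084]
eef_rot: [0.995, 0.097, -0.0, 0.0]
ft_force: [-6.1, 1.4, 10.2]
width: 0.0006
grip_force: 5.2
```

Request:
drive_tool(
  series=[
    [[0,0,1],0],
    [[0,0,3],0],
    [[0,0,5],0],
    [[0,0,5],0],
    [[0,3,4],0],
    [[-1,5,0],0],
    [[-1,5,0],0],
    [[-1,5,0],0],
    [[-1,5,0],0],
    [[-1,5,0],0],
  ],
)

```text
time: 42.05
ee_pos: [0.4058, 0.0546, 0.2881]
eef_rot: [0.995, 0.097, 0.001, 0.0]
ft_force: [1.4, 0.8, 0.1]
width: 0.0004
grip_force: 0.0
```

Request:
drive_tool(
  series=[
    [[0,4,0],0],
    [[0,2,0],0],
    [[0,0,0],0],
    [[0,0,0],0],
    [[0,0,0],0],
    [[0,0,0],0],
    [[0,0,0],0],
    [[0,0,0],0],
    [[0,0,0],0],
    [[0,0,0],0],
  ],
)

```text
time: 43.3
ee_pos: [0.4063, 0.1129, 0.2876]
eef_rot: [0.995, 0.097, 0.0, 0.0]
ft_force: [0.0, -0.2, 0.1]
width: 0.0003
grip_force: 0.0
```

```bash
python3 - <<'E'
from h import *
s=r.read_state();print(s['time'],s['ee_pos'],s['ft_force'])
q=(.5115,-.2165,.1997);R=np.array([[np.cos(q[2]),-np.sin(q[2])],[np.sin(q[2]),np.cos(q[2])]])
c=cam('top');d=cam('side');im=c['color'].astype(int);im0=cv2.imread('pics/top0.png')[:,:,::-1].astype(int)
# lid footprint in the top view: wood-coloured?
m=((im[...,0]-im[...,2]>50)&(im[...,0]>110)).astype(np.uint8);m[:, :225]=0;m[:,345:]=0;m[:140]=0;m[262:]=0
k=max(cv2.findContours(m,cv2.RETR_EXTERNAL,2)[0],key=cv2.contourArea);b=cv2.boxPoints(cv2.minAreaRect(k));print('seen',b.round(1).tolist(),cv2.contourArea(k))
for th in(0,.1):
    L=[]
    for l in(0.0,.215):
        for y in(.116,-.116):
            x=.109-l*np.cos(th)+.022*np.sin(th);L.append([*(np.array(q[:2])+R@[x,y]),.08+l*np.sin(th)+.022*np.cos(th)])
    print(th,proj(c,L).round(1).tolist())
a=np.abs(im-im0).sum(2)
for n,(y0,y1,x0,x1) in dict(folder=(145,158,158,210),disc=(174,195,122,146),slick=(215,246,124,164),brush=(174,198,345,402)).items():print(n,a[y0:y1,x0:x1].mean().round(1),a[y0:y1,x0:x1].max())
E
```

```text
43.3 [0.40630292 0.1128996  0.28756989] [ 0.04781863 -0.20892419  0.05416858]
seen [[235.1999969482422, 181.0], [316.0, 164.8000030517578], [330.8999938964844, 239.39999389648438], [250.10000610351562, 255.60000610351562]] 5666.5
0 [[237.6, 179.8], [316.0, 165.9], [250.6, 253.0], [329.7, 238.8]]
0.1 [[237.5, 179.1], [315.9, 165.1], [250.4, 252.5], [330.8, 238.0]]
folder 34.6 66
disc 38.9 57
slick 38.6 196
brush 29.3 64
```

```bash
python3 -c "
from bench import r
print(r.close_job())"
```

```text
the job is handed in; nothing more can be done
None
```

The holder lies on its two rests in the case, screws up and handle in the notch. The lid is shut: its outline and the contact height both match the closed position. I handed the job in at about 43 s; the bystander tools were only checked by comparing images.

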